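Load a detector block into a covered instrument housing

TASK

Put the flat blade lever into the notch in the front edge of the grey instrument housing and prise the cover up with it (do not start the cover with the fingers), swing the cover right back until it stands open past upright, and lay the lever down on the rubber mat. Then take the detector block that has a tongue on one end, lower it (do not drop it) into the matching pocket in the housing, flat, square and fully home, and let go. Leave the cover standing open and everything else on the table where it is.

Things in the scene. Friction and masses are not known exactly. Their poses are not given: they have to be found in the camera images.
- housing: fixed grey instrument housing, 170 mm deep (x, from notched front to hinge), 200 mm wide (y), 70 mm high without the cover, walls 5 mm; origin in the centre of its underside. A white nest plate fills its inside, top 32 mm above the table, with a pocket let 12 mm deep into it; rim 38 mm above the nest plate.
- pocket (a point): centre, on the floor (20 mm above the table), of the pocket's main rectangle, 10 mm in front of the housing's middle; housing axes. Rectangle 84 mm along x by 64 mm along y, 12 mm deep, plus an equally deep slot 28 mm wide running on 20 mm beyond the rectangle at its +x (hinge) end, centred in y.
- notch (a point): middle of the notch in the housing's front wall, on its outer face, 61 mm above the table; x points into the housing, to the hinge. Notch 70 mm wide (y), from 52 mm up to the cover's underside at 71 mm above the table, so a blade goes in level under the cover; behind it is free down to the nest plate. The cover stands 6 mm out over the front face.
- hinge (a point): middle of the cover's hinge axis, on the outer rear face of the housing, 170 mm behind the front face, 70 mm above the table; housing axes, the hinge axis is y.
- cover (a joint): angle of the flat grey cover (176 mm from hinge to front edge, 204 mm wide, 5 mm thick, 0.15 kg): 0 shut, 1.57 upright, 1.9 the stop, leaning back. It starts shut. The hinge is stiff: the cover stays where it is left; raising it takes about 2 to 3 N at 130 mm from the hinge.
- cover_edge (a point): middle of the cover's front edge, on its underside; x in the cover from front edge to hinge, z out of its outer face.
- blade_grip (a point): centre of the handle of the loose blade lever (0.12 kg, 175 mm long), the place to grasp it; x points to the blade's tip, z up as it lies. Handle a grey bar 100 mm long (x -50 to +50), 22 mm wide (y), 26 mm high; steel blade 22 mm wide, 3 mm thick, at half the handle's height, runs from the handle's end to x = +125 mm. Starts lying on the mat.
- blade_tip (a point): middle of the blade's tip edge, 125 mm ahead of blade_grip and at the same height.
- mat: fixed black rubber mat, 270 mm along its x, 90 mm along its y, 4 mm thick; origin in the centre of its underside, on the table.
- block_center (a point): centre, 21 mm above the underside, of the loose detector block to seat (0.15 to 0.31 kg). Dark steel base 16 mm thick: 80 mm (x) by 60 mm (y), centred here, plus a tongue 24 mm wide reaching x = +60 mm; lowest 4 mm set in 1.5 mm as lead-in. Bright aluminium head to grasp, 44 (x) by 24 (y) mm, 16 to 42 mm above the underside, centred. Seated, its x points like the pocket's x, tongue to the hinge.
- square_block_center (a point): centre, 21 mm above the underside, of another, squarish detector block that does not fit and is left alone: base 90 mm (x) by 86 mm (y), 16 mm thick, no tongue, the same head. The two blocks may lie in either of two places.
- driver: bystander: screwdriver with black handle lying on the table, away from the robot
- lens_post: bystander: round lens on a short steel post, 110 mm high, origin in its foot
- cleaner: bystander: white bottle 130 mm high, origin in its underside
There are look-alikes about, which are no part of the job. What is shaped like the part that bears block_center but red is not meant. What is shaped like the part that bears blade_grip but blue is not meant.

How it is judged:
On the way, in this order (a step that is already met when the one before it is completed fails the run):
1. the cover has been prised up more than 0.2 rad and rests on or is pushed by the blade lever (value of joint cover above 0.2 rad and contact force between blade and cover above 0.2 N), for 0.04 s.
2. the cover stands open past 1.5 rad (value of joint cover above 1.5 rad), for 0.2 s.
3. the lever has been laid down on the mat and let go (x of blade_grip in the frame of mat between -0.09 and 0.09 m and y of blade_grip in the frame of mat between -0.045 and 0.045 m and z of blade_grip in the frame of mat below 0.024 m and contact force between the fingers and blade below 0.1 N), for 0.2 s.
4. the tongued block sits flat and square on the floor of the pocket (horizontal distance between block_center and pocket below 0.005 m and z of block_center in the frame of pocket between 0.017 and 0.0235 m and angle between block_center's own z axis and vertical below 0.05 rad and angle between the x axis of block_center and the x axis of pocket, either way round below 0.07 rad), for 0.2 s.
At the end, for the whole second after the job is handed in: Cover open past 1.5 rad; lever let go on the mat (handle middle within 90 mm along, 45 mm across of its centre, under 24 mm up); tongued block let go on the pocket floor (height +2.5 mm), within 5 mm of the centre, 0.07 rad of square, 0.05 rad of level; both at rest (all of step 3 and all of step 4 and value of joint cover above 1.5 rad and linear speed of each of block, blade below 0.02 m/s and contact force between the fingers and block below 0.1 N); the robot touches nothing.
It fails at once if the square block or another bystander is moved more than 30 mm (distance of any of square_block_center, driver, lens_post, cleaner from where it was at the start of the episode above 0.03 m).
It fails at once if the fingers push on the cover while it is still less than 0.3 rad open (value of joint cover below 0.3 rad and contact force between the fingers and cover above 1.5 N).
It fails at once if the tongued block is dropped into the housing (falls faster than 0.5 m/s, out of the fingers, over the pocket) (horizontal distance between block_center and pocket below 0.08 m and linear speed of block above 0.5 m/s and contact force between the fingers and block below 0.1 N).
It also fails if it takes over 72 s, if anything falls off the work surface, if the arm or the gripper's body presses on something with over 40 N, if the wrist force passes 120 N, or if a joint passes its speed limit or range.

ROBOT

A 6-joint arm with a two-finger parallel gripper is mounted at the origin on the work surface. World frame = base frame: x ahead of the robot, y to its left, z up, the work surface at z = 0. Lengths are in m, angles in rad, forces in N, time in s.
With the tool pointing down it reaches from about 0.25 to 0.775 m from the base axis. Payload 4 kg.
Tool frame: the origin (TCP) lies midway between the tips of the shut fingers; the grasp point (between the pads) lies robot.grip_depth behind it (robot.grip_depth is the distance from the TCP to the grasp point, in m); z points along the fingers, y is the direction in which the jaws open and shut (so a half turn about z gives the same grasp; the last joint's range is limited). The gripper opens to 94 mm and grips with 3 to 60 N. Pads are 16 mm wide; open, the fingers measure 119 mm over their backs; the gripper's body (75 mm by 177 mm) begins 78 mm behind the grasp point.
Start: joints at [-1.404, 0.087, 1.371, -0, 1.684, -0.103], TCP at [0.147, -0.53, 0.206] pointing down, gripper open.
Joint ranges: [-3.1, 3.1], [-0.76, 2.03], [0.27, 2.55], [-1.08, 4.22], [0.17, 2.65], [-2.57, 2.57]. Speed limits (rad/s): [2.79, 2.79, 3.14, 3.14, 3.14, 3.14].

INTERFACE

Orientations are given as a unit quaternion [w, x, y, z].
In Python, from workcell import robot gives the robot as it stands.
- The arm moves only by the tool servo_tool, never from a script. Its argument "moves" is a list of rows, each a list of 6 numbers: the shift along the tool's x, y, z in m, then the turn, a rotation vector about the tool's x, y, z in degrees. A call has 1 to 12 rows; each row is the pose to reach, as a shift and turn from the pose commanded when the call began, along the tool's axes at that moment; what a row does not reach only later rows make up. A row lasts 1/12 s, in which the tool goes at most 41.7 mm and 7.16 degrees, less where a joint would pass 70% of its speed; a pose out of reach is approached as far as the arm can. A call with a gripper value outside its range is refused whole. "gripper" is the opening, from -1 (shut) to 1 (fully open), so that 0 is half open, set as the call begins (left out, the last holds). The fingers move at their own pace and stop on an object; the grip force is fixed at half the most. Time passes only in rows, so rows that repeat a pose let the fingers close. It gives the time, the measured TCP pose, the force and the opening at its end, in the units of the state.
- robot.get_obs(): the state, without advancing time (a new reading comes with each control period).
- robot.capture(name): name is "scene" or "top" or "wrist"; returns a dict with "image" (400x640x3 uint8, red, green, blue), "camera_matrix" (3x3 intrinsics, pixels), "world_from_camera" (4x4, takes a point from camera to world coordinates). Camera axes: x right, y up, looking along -z (the intrinsics and any distortion apply to the point x, -y, -z); pixel columns grow to the right and rows downward; lengths in m; the calibration is good to about 2 mm. A picture is of the moment at which its call begins. There is no depth.
- robot.job_done(): hands the job in, once; it reports no verdict.
The state is a dict: "time_s": time; "q": joint angles; "qvel": joint speeds; "tau": joint torques, N m; "tool_pos": TCP position; "tool_rot": TCP orientation; "contact_force": force on the tool from outside, world axes, zero at the start; "moment": the same for the moment, N m; "grip_width": opening from 0.0 (shut) to 1.0 (fully open).
Only numpy, scipy, OpenCV 4.12 (cv2) and the standard library are available. Lean on these libraries where they do the work, as an engineer would, in place of code of your own. Each camera call takes 0.05 s, during which the arm holds its last target.

## Working session

There is one attempt and no reset: what is moved stays moved. The work goes in short steps, Python scripts to look and compute and a tool call to move; the robot and the scene stay as the last step left them, time stands still between calls to the robot, and variables do not carry over. Pictures are saved under pics/ and viewed, and the job is handed in when it is done.

Besides the shell and the picture viewer there is one more tool, called after "Request:" as name([rows], argument=value, ...), one row to a line, values as JSON. servo_tool: Moves the arm, as the interface text tells. Its arguments: {"type":"object","properties":{"moves":{"type":"array"},"gripper":{"type":"number"}},"required":["moves"]}

```bash
ls; mkdir -p pics
python3 - <<'E'
from workcell import robot
import cv2,numpy as np
print(robot.grip_depth, robot.get_obs())
for n in ["scene","top","wrist"]:
    c=robot.capture(n); cv2.imwrite(f"pics/{n}0.png",c["image"][:,:,::-1]); print(n,c["camera_matrix"],c["world_from_camera"])
E
```

```text
pics
0.0188 {'time_s': 0.0, 'q': array([-1.40412476e+00,  8.79261483e-02,  1.37222525e+00, -1.81645477e-05,
        1.68358916e+00, -1.03110128e-01]), 'qvel': array([ 1.75171934e-03, -3.66375623e-05, -7.68800005e-04, -4.41864741e-04,
       -4.55613806e-05,  8.62219497e-04]), 'tau': array([-1.64170946e-03, -3.40181530e+01, -3.02430618e+01,  7.17263762e-02,
        3.28572455e-02, -1.57359864e-04]), 'tool_pos': array([ 0.14648058, -0.52957522,  0.20433466]), 'tool_rot': array([-1.07312280e-03,  9.90915581e-01,  1.34481071e-01, -4.31463168e-05]), 'contact_force': array([-0.45531217,  0.71996041,  0.38503056]), 'moment': array([-0.03867639, -0.00098889,  0.01070975]), 'grip_width': 1.0029309601800969}
scene [[456.2376401    0.         320.84441033]
 [  0.         456.2376401  197.29115917]
 [  0.           0.           1.        ]] [[ 0.39083282 -0.7110859   0.58447118  1.22151721]
 [ 0.92040408  0.30901545 -0.23951154 -0.28764555]
 [-0.01029734  0.63155863  0.77525974  0.97388502]
 [ 0.          0.          0.          1.        ]]
top [[368.12501126   0.         312.74785477]
 [  0.         368.12501126 198.08191587]
 [  0.           0.           1.        ]] [[-0.05467641  0.97762451 -0.20312757  0.38982882]
 [-0.99848627 -0.05231535  0.01697891 -0.00771255]
 [ 0.00597231  0.20374844  0.97900506  0.91137793]
 [ 0.          0.          0.          1.        ]]
wrist [[342.03949553   0.         325.7565132 ]
 [  0.         342.03949553 191.89683014]
 [  0.           0.           1.        ]] [[ 0.26622853  0.92999344  0.25344541  0.21997657]
 [-0.96390762  0.2574368   0.06788512 -0.50970592]
 [-0.00211346 -0.26237092  0.96496478  0.38481512]
 [ 0.          0.          0.          1.        ]]
```

View pics/scene0.png

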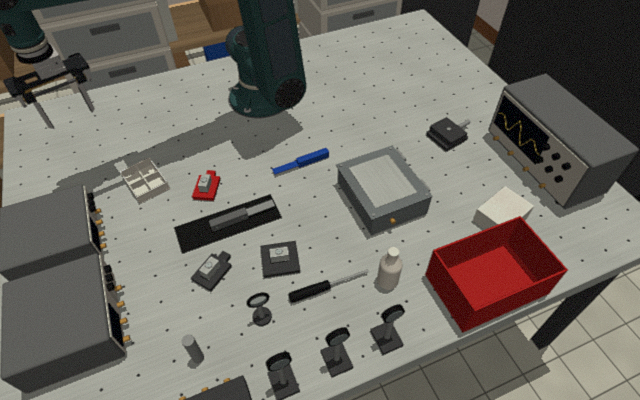

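View pics/top0.png

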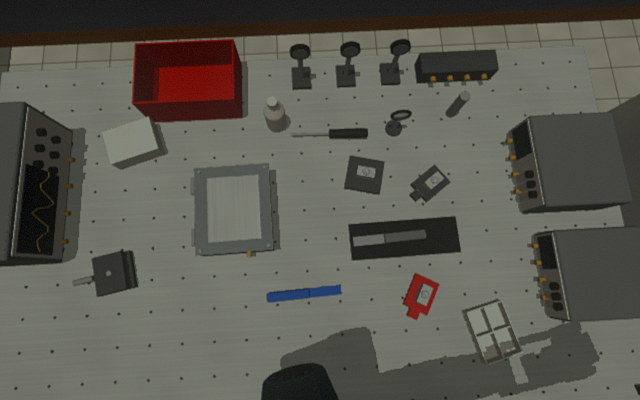

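View pics/wrist0.png

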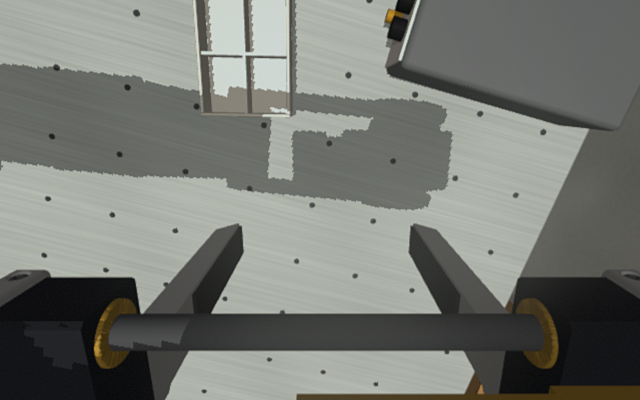

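Run:
```python
import cv2
t=cv2.imread("pics/top0.png"); s=cv2.imread("pics/scene0.png")
cv2.imwrite("pics/t1.png",cv2.resize(t[150:280,180:300],None,fx=5,fy=5,interpolation=cv2.INTER_CUBIC)[:600])
cv2.imwrite("pics/t2.png",cv2.resize(t[150:320,340:470],None,fx=3.5,fy=3.5,interpolation=cv2.INTER_CUBIC))
cv2.imwrite("pics/s1.png",cv2.resize(s[135:240,325:445],None,fx=5,fy=5,interpolation=cv2.INTER_CUBIC))
cv2.imwrite("pics/s2.png",cv2.resize(s[165:295,165:305],None,fx=4.5,fy=4.5,interpolation=cv2.INTER_CUBIC))
```

```text
(no output)
```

View pics/t1.png

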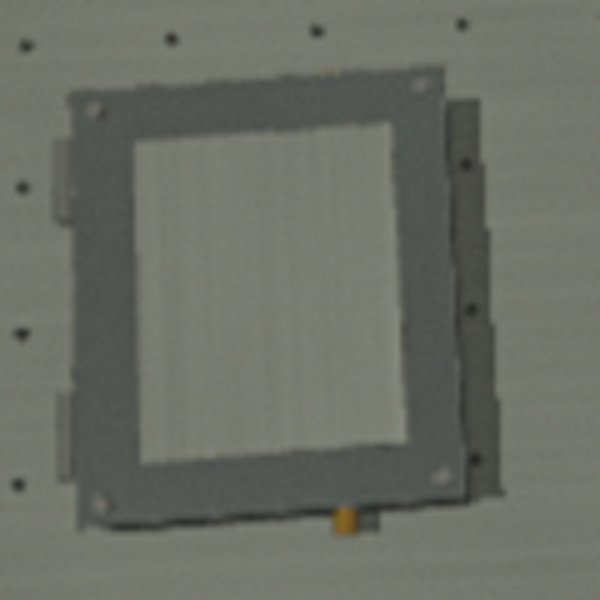

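View pics/t2.png

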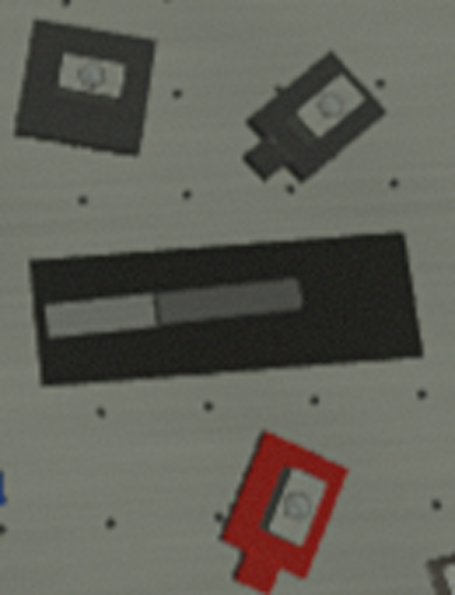

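View pics/s1.png

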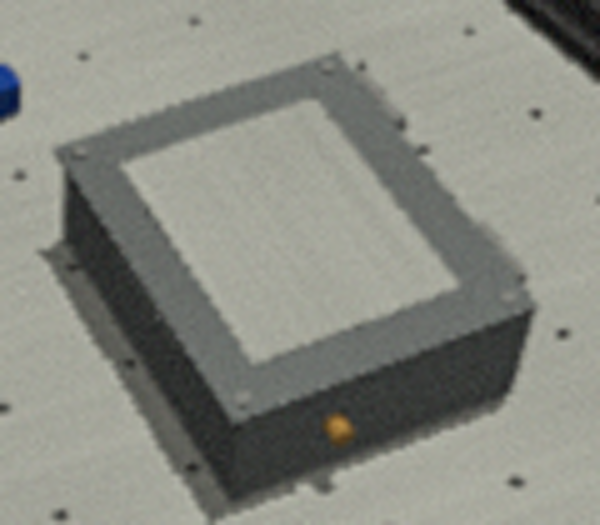

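View pics/s2.png

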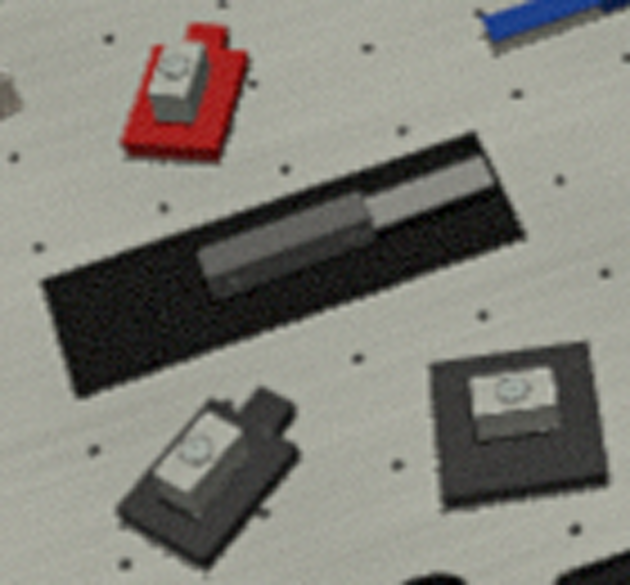

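```bash
cat > h.py <<'E'
import numpy as np, cv2
from workcell import robot
def cam(n):
    c=robot.capture(n); return c["image"][:,:,::-1].copy(),np.array(c["camera_matrix"]),np.array(c["world_from_camera"])
def ray(K,T,uv):
    uv=np.atleast_2d(uv).astype(float)
    d=np.c_[(uv[:,0]-K[0,2])/K[0,0],-(uv[:,1]-K[1,2])/K[1,1],-np.ones(len(uv))]@T[:3,:3].T
    return T[:3,3],d
def plane(K,T,uv,z):
    o,d=ray(K,T,uv); s=(z-o[2])/d[:,2]; return o+s[:,None]*d
def proj(K,T,P):
    P=np.atleast_2d(P); p=(P-T[:3,3])@T[:3,:3]; return np.c_[K[0,0]*p[:,0]/-p[:,2]+K[0,2],K[1,1]*-p[:,1]/-p[:,2]+K[1,2]]
def contour(mask,seed):
    n,l,st,ce=cv2.connectedComponentsWithStats(mask.astype(np.uint8))
    m=(l==l[seed[1],seed[0]]).astype(np.uint8)
    c=max(cv2.findContours(m,cv2.RETR_EXTERNAL,cv2.CHAIN_APPROX_NONE)[0],key=cv2.contourArea)[:,0]
    return c,m
def rect(P):
    r=cv2.minAreaRect((P[:,:2]*1000).astype(np.float32)); return r
E
python3 - <<'E'
from h import *
for n,seeds in dict(top=dict(mat=(445,245),handle=(405,237),blade=(370,241),block=(415,187),head=(432,181),sq=(355,180),sqhead=(366,171),cover=(200,210)),
  scene=dict(mat=(190,235),handle=(228,216),blade=(260,208),block=(203,280),head=(209,264),cover=(345,172),win=(385,180))).items():
    I,K,T=cam(n); hsv=cv2.cvtColor(I,cv2.COLOR_BGR2HSV)
    for k,s in seeds.items(): print(n,k,I[s[1],s[0]],hsv[s[1],s[0]])
I,K,T=cam("top")
print(I[210,180:300:2].sum(1)//3); print(I[155:260:2,235].sum(1)//3)
E
```

```text
top mat [30 33 35] [18 36 35]
top handle [69 77 74] [41 26 77]
top blade [ 98 105 102] [ 43  17 105]
top block [42 44 45] [20 17 45]
top head [92 99 96] [43 18 99]
top sq [50 52 52] [30 10 52]
top sqhead [114 121 115] [ 56  15 121]
top cover [81 83 79] [75 12 83]
scene mat [23 26 25] [40 29 26]
scene handle [89 94 93] [36 14 94]
scene blade [127 134 133] [ 34  13 134]
scene block [54 56 56] [30  9 56]
scene head [159 166 158] [ 64  12 166]
scene cover [102 107 103] [ 54  12 107]
scene win [158 170 167] [ 38  18 170]
[114 114 112 114 113 113 115 101  81  79  81  81  80  78 115 121 117 117
 119 119 120 119 119 119 118 122 119 119 122 119 121 120 121 122 119 121
 121 122 121 126  88  81  81  81  81  85  68  66  72 109 117 114 115 114
 114 113 114 113 114 113]
[116 118 117 115 115  94  80  82  82  80  79 119 117 117 117 119 118 119
 120 119 118 122 120 121 119 120 118 119 120 121 119 118 119 118 118 118
 119 118 119 119 119 119 121  82  83  82  85  84  89  61 118 115 116]
```

Run:
```python
from h import *
I,K,T=cam("top")
g=cv2.cvtColor(I,cv2.COLOR_BGR2GRAY)
def show(name,P,c): print(name,np.round(P[:, :3]*1000,1).tolist())
def rr(name,mask,seed,z):
    c,m=contour(mask,seed); P=plane(K,T,c,z); r=rect(P); b=cv2.boxPoints(r); print(name,np.round(r[0],1),np.round(r[1],1),round(r[2],1),len(c)); return c
rr("mat",g<55,(445,245),.004)
M=((g>55)&(g<89)); rr("handle",M,(405,237),.030)
rr("blade",(g>=89)&(g<112),(370,241),.0185)
rr("head",(g>75),(432,181),.042) 
rr("block",(g<75),(415,187),.012)
rr("sq",(g<75),(355,180),.014); 
def corners(cs,z):
    c=np.array(cs,float)/5+[180-.4,150-.4]
    cc=cv2.cornerSubPix(g,c.astype(np.float32).reshape(-1,1,2),(4,4),(-1,-1),(3,50,.01))[:,0]
    for q in (c,cc):
        P=plane(K,T,q,z)[:,:2]*1000; print(np.round(q,1).tolist(),np.round(P,1).tolist(),"sides",np.round(np.linalg.norm(P-np.roll(P,-1,0),axis=1),1))
        print("ctr",P.mean(0))
corners([(70,92),(443,66),(465,498),(78,528)],.0755)
# handle and block in scene
I,K,T=cam("scene"); g=cv2.cvtColor(I,cv2.COLOR_BGR2GRAY)
c=np.array([(60,150),(337,55),(533,305),(235,420)],float)/5+[325-.4,135-.4]
P=plane(K,T,c,.076)[:,:2]*1000; print("scene cover",np.round(P,1).tolist(),np.round(np.linalg.norm(P-np.roll(P,-1,0),axis=1),1),P.mean(0))
c=np.array([(197,247),(360,192),(377,240),(217,297)],float)/4.5+[165-.4,165-.4]
P=plane(K,T,c[:2],.030)[:,:2]*1000; print("scene handle far edge",np.round(P,1).tolist())
c=np.array([(200,410),(245,430),(195,500),(155,470)],float)/4.5+[165-.4,165-.4]
P=plane(K,T,c,.042)[:,:2]*1000; print("scene head top",np.round(P,1).tolist(),P.mean(0),np.round(np.linalg.norm(P-np.roll(P,-1,0),axis=1),1))
```

```text
mat [ 466.6 -242.5] [ 87.6 266.9] 1.3 280
handle [ 466.6 -201.1] [ 23.1 173.5] 2.2 165
blade [ 464.4 -152. ] [20.4 74.1] 2.9 73
head [ 600.1 -320.6] [25.5 43.7] 39.2 39
block [ 595.2 -311.6] [ 62.  103.7] 36.5 96
sq [ 629.7 -156.1] [89.5 87.9] 76.5 131
[[193.6, 168.0], [268.2, 162.8], [272.6, 249.2], [195.2, 255.2]] [[650.5, 254.0], [654.0, 78.3], [450.6, 74.5], [446.7, 248.2]] sides [175.7 203.4 173.7 203.9]
ctr [550.45812802 163.7608026 ]
[[192.89999389648438, 168.3000030517578], [268.3999938964844, 162.39999389648438], [272.3999938964844, 250.8000030517578], [195.1999969482422, 254.89999389648438]] [[650.0, 255.6], [654.9, 77.8], [447.2, 75.2], [447.4, 248.2]] sides [177.8 207.7 173.  202.7]
ctr [549.84961664 164.18488842]
scene cover [[456.9, 73.1], [452.5, 244.6], [651.1, 248.8], [655.8, 77.2]] [171.5 198.7 171.7 198.9] [554.09144188 160.92267287]
scene handle far edge [[462.3, -290.5], [461.2, -193.0]]
scene head top [[578.3, -315.6], [599.9, -296.8], [630.4, -331.4], [604.8, -346.2]] [ 603.3472112  -322.50387798] [28.6 46.2 29.6 40.5]
```

```bash
cat >> h.py <<'E'
from scipy.spatial.transform import Rotation as R
def Rq(q): return R.from_quat([q[1],q[2],q[3],q[0]])
def down(yaw): 
    a=np.radians(yaw); x=np.array([np.cos(a),np.sin(a),0]); z=np.array([0,0,-1.]); return R.from_matrix(np.c_[x,np.cross(z,x),z])
def go(p,yaw,o=None):
    o=o or robot.get_obs(); r=Rq(o["tool_rot"]); t=down(yaw) if np.isscalar(yaw) else yaw
    print("shift",np.round(r.inv().apply(np.array(p)-o["tool_pos"]),4),"rot",np.round((r.inv()*t).as_rotvec(degrees=True),2))
def st():
    o=robot.get_obs(); print("t",round(o["time_s"],2),"pos",np.round(o["tool_pos"],4),"x-yaw",np.round(np.degrees(np.arctan2(*Rq(o["tool_rot"]).as_matrix()[[1,0],0])),2),"z",np.round(Rq(o["tool_rot"]).as_matrix()[:,2],3),"F",np.round(o["contact_force"],2),"M",np.round(o["moment"],3),"w",round(o["grip_width"],3),"q",np.round(o["q"],2)); return o
E
python3 - <<'E'
from h import *
st(); go((.465,-.209,.19),92.3)
E
```

```text
t 0.4 pos [ 0.1466 -0.53    0.2053] x-yaw 15.46 z [-0.  0. -1.] F [-0.12  0.82 -0.06] M [-0.028  0.034  0.019] w 0.999 q [-1.4   0.09  1.37  0.    1.68 -0.1 ]
shift [ 0.3925 -0.2246  0.0154] rot [-1.000e-02 -1.000e-02 -7.684e+01]
```

Request:
servo_tool([
  [0.393,-0.225,0.015,0,0,-76.8],
  [0.393,-0.225,0.015,0,0,-76.8],
  [0.393,-0.225,0.015,0,0,-76.8],
  [0.393,-0.225,0.015,0,0,-76.8],
  [0.393,-0.225,0.015,0,0,-76.8],
  [0.393,-0.225,0.015,0,0,-76.8],
  [0.393,-0.225,0.015,0,0,-76.8],
  [0.393,-0.225,0.015,0,0,-76.8],
  [0.393,-0.225,0.015,0,0,-76.8],
  [0.393,-0.225,0.015,0,0,-76.8],
  [0.393,-0.225,0.015,0,0,-76.8],
  [0.393,-0.225,0.015,0,0,-76.8],
], gripper=0.0)

```text
time_s: 1.4
tool_pos: [0.4688, -0.2035, 0.19]
tool_rot: [-0.0, 0.689, 0.724, 0.002]
contact_force: [0.4, 0.1, 0.3]
grip_width: 0.502
```

Run:
```python
from h import *
st()
I,K,T=cam("wrist"); cv2.imwrite("pics/w1.png",I); np.savez("w1.npz",I=I,K=K,T=T)
```

```text
t 1.4 pos [ 0.4688 -0.2035  0.19  ] x-yaw 92.85 z [ 0.002  0.003 -1.   ] F [0.35 0.11 0.31] M [-0.097 -0.101 -0.023] w 0.502 q [-0.52  0.    1.49  0.    1.65 -0.57]
```

View pics/w1.png

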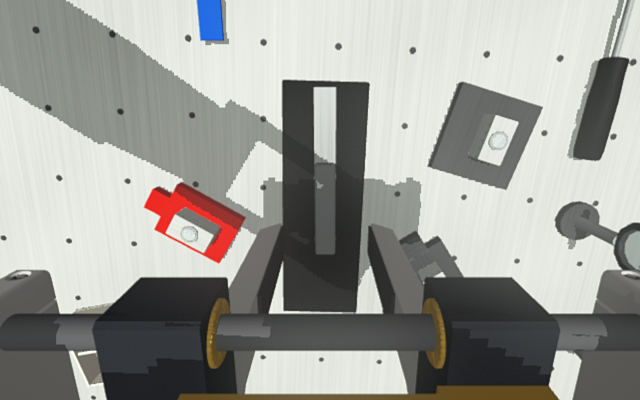

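Run:
```python
from h import *
d=np.load("w1.npz"); I,K,T=d["I"],d["K"],d["T"]; g=cv2.cvtColor(I,cv2.COLOR_BGR2GRAY)
for r in (95,120,150,175,190,210,230,245): print(r,g[r,300:350].tolist())
print(g[78:92,325].tolist(), g[158:170,325].tolist(), g[246:262,325].tolist())
print(plane(K,T,[(324.5,86.5)],.0185),plane(K,T,[(325,165)],.030),plane(K,T,[(325,253.5)],.030))
```

```text
95 [59, 59, 56, 58, 59, 57, 56, 58, 58, 58, 57, 54, 57, 128, 210, 224, 221, 221, 220, 218, 216, 216, 219, 220, 219, 220, 220, 218, 217, 217, 218, 219, 221, 223, 229, 197, 110, 56, 58, 61, 62, 60, 61, 61, 61, 61, 62, 61, 63, 61]
120 [62, 60, 61, 62, 61, 61, 62, 61, 60, 61, 61, 59, 54, 96, 204, 224, 218, 218, 218, 214, 209, 209, 215, 215, 214, 217, 216, 213, 210, 210, 211, 212, 215, 219, 223, 191, 108, 59, 61, 64, 64, 64, 64, 65, 64, 64, 64, 64, 66, 65]
150 [55, 54, 55, 53, 55, 53, 55, 53, 54, 53, 52, 59, 55, 69, 177, 212, 213, 212, 211, 207, 202, 202, 207, 208, 210, 212, 210, 206, 202, 202, 204, 204, 205, 213, 217, 163, 88, 58, 62, 64, 63, 62, 64, 65, 63, 64, 65, 66, 66, 65]
175 [61, 60, 60, 59, 59, 59, 59, 59, 59, 57, 59, 59, 52, 59, 73, 86, 91, 92, 93, 92, 91, 92, 91, 92, 93, 92, 92, 92, 93, 92, 92, 94, 92, 91, 88, 95, 69, 50, 52, 51, 51, 53, 53, 54, 54, 54, 53, 54, 55, 54]
190 [50, 53, 52, 50, 50, 49, 51, 50, 49, 49, 48, 47, 47, 47, 59, 83, 87, 90, 90, 89, 89, 90, 91, 90, 90, 90, 90, 90, 90, 91, 90, 90, 91, 88, 85, 66, 51, 48, 48, 49, 50, 49, 51, 49, 50, 49, 50, 53, 50, 50]
210 [48
[... 212 characters left out ...]
2, 44, 43, 42, 44, 43, 42, 41, 41, 42, 42, 39, 43, 72, 82, 87, 88, 87, 87, 86, 87, 86, 85, 87, 85, 87, 87, 87, 87, 87, 88, 85, 82, 54, 39, 40, 41, 38, 40, 39, 41, 40, 41, 42, 40, 42, 41, 43]
245 [44, 42, 42, 42, 43, 40, 42, 41, 40, 41, 41, 40, 38, 39, 40, 67, 80, 84, 87, 86, 87, 87, 86, 85, 87, 85, 86, 86, 86, 86, 87, 86, 86, 85, 80, 54, 37, 37, 41, 39, 37, 40, 42, 41, 42, 40, 39, 40, 41, 41]
[234, 240, 195, 101, 52, 53, 54, 50, 88, 192, 227, 222, 221, 221] [214, 167, 125, 125, 105, 76, 80, 88, 91, 94, 94, 92] [86, 86, 87, 86, 85, 86, 87, 85, 65, 42, 39, 39, 39, 40, 39, 38]
[[ 0.46329198 -0.11520311  0.0185    ]] [[ 0.46751448 -0.1913144   0.03      ]] [[ 0.47226505 -0.28845196  0.03      ]]
```

Run:
```python
from h import *
go((.468,-.208,.009),93)
```

```text
shift [-0.0022  0.001   0.1811] rot [-0.02 -0.03 -0.42]
```

Request:
servo_tool([
  [-0.002,0.001,0.035,0,0,-0.2],
  [-0.002,0.001,0.07,0,0,-0.2],
  [-0.002,0.001,0.105,0,0,-0.2],
  [-0.002,0.001,0.135,0,0,-0.2],
  [-0.002,0.001,0.16,0,0,-0.2],
  [-0.002,0.001,0.172,0,0,-0.2],
  [-0.002,0.001,0.178,0,0,-0.2],
  [-0.002,0.001,0.18,0,0,-0.2],
  [-0.002,0.001,0.18,0,0,-0.2],
])

```text
time_s: 2.2
tool_pos: [0.467, -0.2114, 0.0116]
tool_rot: [0.001, 0.692, 0.722, 0.0]
contact_force: [0.8, 0.2, -0.4]
grip_width: 0.501
```

Request:
servo_tool([
  [0,0,0,0,0,0],
  [0,0,0,0,0,0],
  [0,0,0,0,0,0],
  [0,0,0,0,0,0],
  [0,0,0,0,0,0],
  [0,0,0,0,0,0],
  [0,0,0,0,0,0],
  [0,0,0,0,0,0],
], gripper=-1)

```text
time_s: 2.87
tool_pos: [0.4673, -0.2108, 0.0115]
tool_rot: [0.001, 0.692, 0.722, 0.0]
contact_force: [0.7, 0.7, 5.6]
grip_width: 0.229
```

Run:
```python
from h import *
st()
I,K,T=cam("wrist"); cv2.imwrite("pics/w2.png",I)
```

```text
t 2.87 pos [ 0.4673 -0.2108  0.0115] x-yaw 92.47 z [ 0.002 -0.001 -1.   ] F [0.66 0.74 5.6 ] M [ 0.002 -0.176 -0.024] w 0.229 q [-0.53  0.13  1.73  0.    1.29 -0.58]
```

View pics/w2.png

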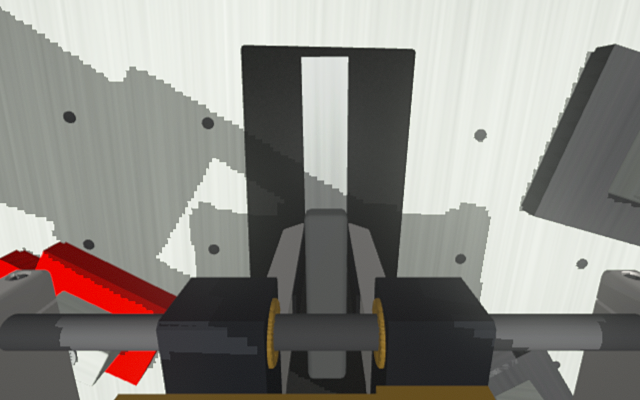

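Request:
servo_tool([
  [0,0,-0.02,0,0,0],
  [0,0,-0.05,0,0,0],
  [0,0,-0.08,0,0,0],
  [0,0,-0.1,0,0,0],
  [0,0,-0.1,0,0,0],
])

```text
time_s: 3.33
tool_pos: [0.4687, -0.2119, 0.1149]
tool_rot: [0.004, 0.692, 0.722, 0.001]
contact_force: [1.1, 0.2, -0.3]
grip_width: 0.232
```

Run:
```python
from h import *
st();go((.5545,-.055,.0555),91.2)
```

```text
t 3.33 pos [ 0.4687 -0.2119  0.1149] x-yaw 92.46 z [ 0.007 -0.004 -1.   ] F [ 1.07  0.23 -0.33] M [-0.048 -0.107 -0.041] w 0.232 q [-0.53  0.04  1.6  -0.    1.49 -0.58]
shift [0.1533 0.092  0.0593] rot [0.39 0.27 1.26]
```

Request:
servo_tool([
  [0.03,0.018,0,0,0,0.2],
  [0.06,0.036,0,0,0,0.5],
  [0.09,0.054,0,0,0,0.8],
  [0.12,0.072,0,0,0,1.0],
  [0.14,0.085,0.02,0,0,1.2],
  [0.15,0.092,0.04,0,0,1.2],
  [0.152,0.092,0.055,0,0,1.2],
  [0.152,0.092,0.058,0,0,1.2],
  [0.152,0.092,0.058,0,0,1.2],
  [0.152,0.092,0.058,0,0,1.2],
])

```text
time_s: 4.17
tool_pos: [0.5512, -0.055, 0.0516]
tool_rot: [-0.001, 0.699, 0.715, -0.001]
contact_force: [-0.2, -0.8, -0.3]
grip_width: 0.227
```

Run:
```python
from h import *
st()
I,K,T=cam("wrist"); cv2.imwrite("pics/w3.png",I); np.savez("w3.npz",I=I,K=K,T=T)
I,K,T=cam("scene"); cv2.imwrite("pics/s3.png",cv2.resize(I[120:260,290:460],None,fx=4,fy=4))
```

```text
t 4.17 pos [ 0.5512 -0.055   0.0516] x-yaw 91.23 z [-0.002  0.    -1.   ] F [-0.17 -0.81 -0.31] M [-0.074 -0.087 -0.008] w 0.227 q [-0.2   0.18  1.58 -0.    1.38 -0.22]
```

View pics/w3.png

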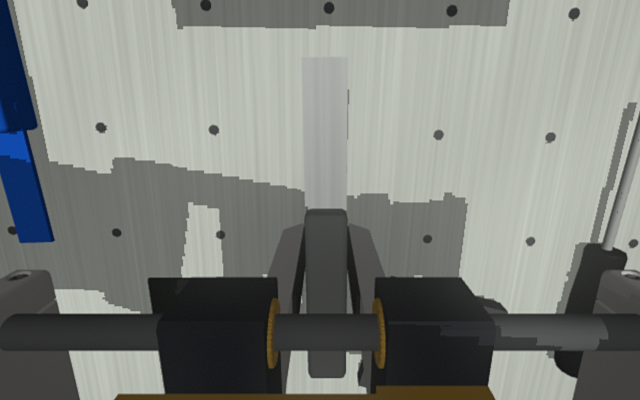

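View pics/s3.png

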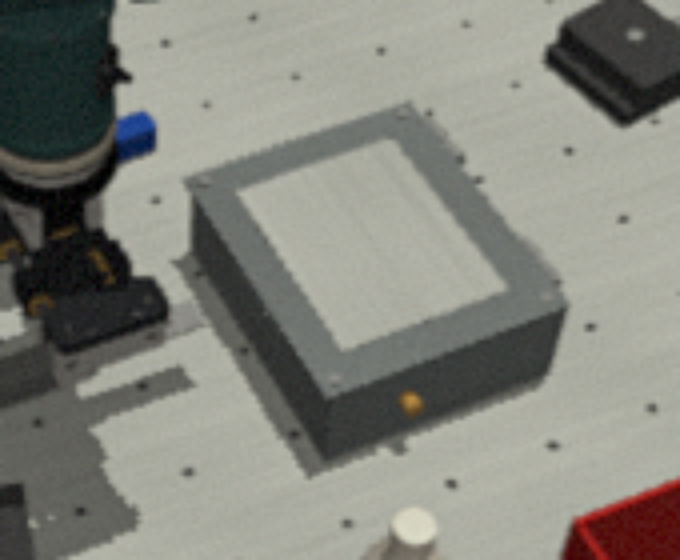

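Request:
servo_tool([
  [0,0.002,-0.004,0,0,0],
  [0.01,0.002,-0.004,0,0,0],
  [0.02,0.002,-0.004,0,0,0],
  [0.03,0.002,-0.004,0,0,0],
  [0.04,0.002,-0.004,0,0,0],
  [0.05,0.002,-0.004,0,0,0],
  [0.05,0.002,-0.004,0,0,0],
])

```text
time_s: 4.85
tool_pos: [0.5525, -0.0021, 0.0564]
tool_rot: [-0.0, 0.698, 0.716, 0.0]
contact_force: [-1.0, -0.3, -0.1]
grip_width: 0.231
```

Run:
```python
from h import *
st()
I,K,T=cam("wrist"); cv2.imwrite("pics/w4.png",I)
```

```text
t 4.85 pos [ 0.5525 -0.0021  0.0564] x-yaw 91.41 z [-0.     0.001 -1.   ] F [-0.95 -0.28 -0.11] M [-0.007 -0.087  0.033] w 0.231 q [-0.11  0.17  1.58  0.    1.39 -0.13]
```

View pics/w4.png

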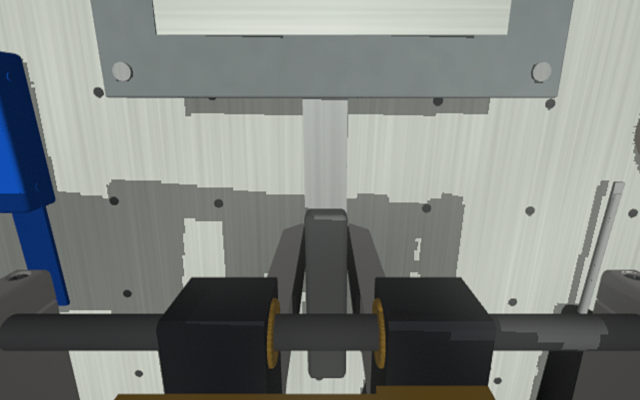

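Run:
```python
from h import *
I,K,T=cam("wrist")
print(plane(K,T,[(107,97),(325,97),(559,95)],.073))
```

```text
[[0.44969723 0.07139131 0.073     ]
 [0.55025839 0.07380434 0.073     ]
 [0.6579543  0.07727624 0.073     ]]
```

Request:
servo_tool([
  [0.006,0,0,0,0,0],
  [0.012,0,0,0,0,0],
  [0.018,0,0,0,0,0],
  [0.022,0,0,0,0,0],
  [0.022,0,0,0,0,0],
])

```text
time_s: 5.37
tool_pos: [0.5523, 0.0182, 0.0565]
tool_rot: [-0.0, 0.699, 0.715, 0.0]
contact_force: [-0.8, -0.0, -1.6]
grip_width: 0.235
```

Request:
servo_tool([
  [0,0,-0.005,0,0,0],
  [0,0,-0.01,0,0,0],
  [0,0,-0.015,0,0,0],
  [0,0,-0.02,0,0,0],
  [0.001,0,-0.025,0,0,0],
  [0.002,0,-0.03,0,0,0],
  [0.002,0,-0.035,0,0,0],
  [0.003,0,-0.04,0,0,0],
  [0.004,0,-0.045,0,0,0],
  [0.005,0,-0.05,0,0,0],
])

```text
time_s: 6.2
tool_pos: [0.5522, 0.0225, 0.107]
tool_rot: [0.0, 0.699, 0.715, 0.0]
contact_force: [-0.7, 0.1, -3.9]
grip_width: 0.232
```

Run:
```python
from h import *
st()
I,K,T=cam("wrist"); cv2.imwrite("pics/w5.png",I)
I,K,T=cam("scene"); cv2.imwrite("pics/s5.png",cv2.resize(I[100:260,270:460],None,fx=3.7,fy=3.7))
```

```text
t 6.2 pos [0.5522 0.0225 0.107 ] x-yaw 91.26 z [ 0.  0. -1.] F [-0.74  0.12 -3.94] M [-0.193 -0.071 -0.013] w 0.232 q [-0.06  0.13  1.52  0.    1.49 -0.08]
```

View pics/w5.png

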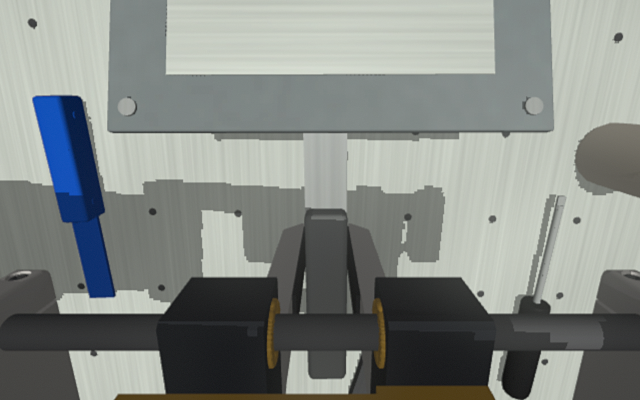

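View pics/s5.png

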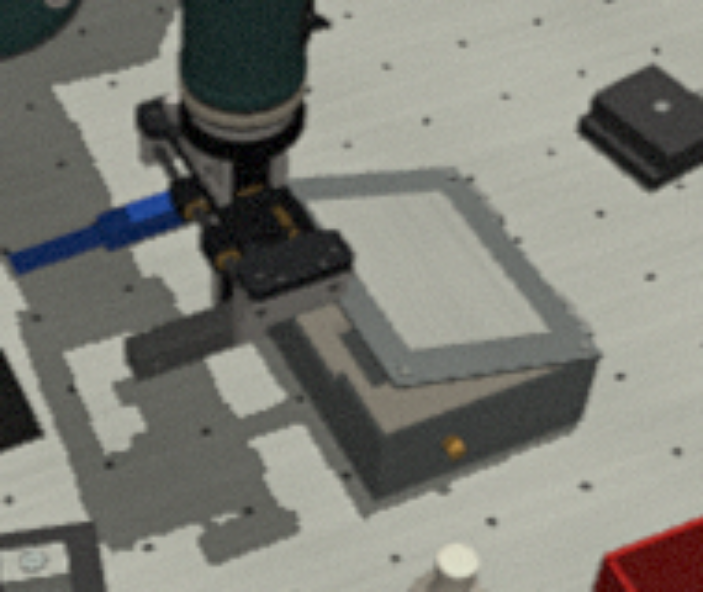

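Run:
```python
from h import *
r=.138
for th in np.linspace(.32,1.8,23):
    print(round(th,2), np.round([(.250-r*np.cos(th))-.0955-.0225,.070+r*np.sin(th)-.007-.107],3))
```

```text
0.32 [ 0.001 -0.001]
0.39 [0.004 0.008]
0.45 [0.008 0.017]
0.52 [0.012 0.025]
0.59 [0.017 0.033]
0.66 [0.023 0.04 ]
0.72 [0.029 0.047]
0.79 [0.035 0.054]
0.86 [0.042 0.06 ]
0.93 [0.049 0.066]
0.99 [0.057 0.072]
1.06 [0.065 0.076]
1.13 [0.073 0.081]
1.19 [0.081 0.084]
1.26 [0.09  0.087]
1.33 [0.099 0.09 ]
1.4 [0.108 0.092]
1.46 [0.117 0.093]
1.53 [0.126 0.094]
1.6 [0.136 0.094]
1.67 [0.145 0.093]
1.73 [0.154 0.092]
1.8 [0.163 0.09 ]
```

Request:
servo_tool([
  [0.004,0,-0.009,0,0,0],
  [0.008,0,-0.017,0,0,0],
  [0.012,0,-0.025,0,0,0],
  [0.017,0,-0.033,0,0,0],
  [0.023,0,-0.04,0,0,0],
  [0.029,0,-0.047,0,0,0],
  [0.035,0,-0.054,0,0,0],
  [0.042,0,-0.06,0,0,0],
  [0.049,0,-0.066,0,0,0],
  [0.057,0,-0.072,0,0,0],
  [0.065,0,-0.076,0,0,0],
])

```text
time_s: 7.22
tool_pos: [0.551, 0.0883, 0.1834]
tool_rot: [0.0, 0.699, 0.715, 0.0]
contact_force: [0.6, -1.6, -1.3]
grip_width: 0.232
```

Run:
```python
from h import *
st()
I,K,T=cam("wrist"); cv2.imwrite("pics/w6.png",I)
I,K,T=cam("scene"); cv2.imwrite("pics/s6.png",cv2.resize(I[80:260,260:460],None,fx=3.3,fy=3.3))
```

```text
t 7.22 pos [0.551  0.0883 0.1834] x-yaw 91.26 z [ 0.001  0.    -1.   ] F [ 0.57 -1.61 -1.28] M [-0.437 -0.107 -0.023] w 0.232 q [0.06 0.11 1.39 0.   1.64 0.04]
```

View pics/w6.png

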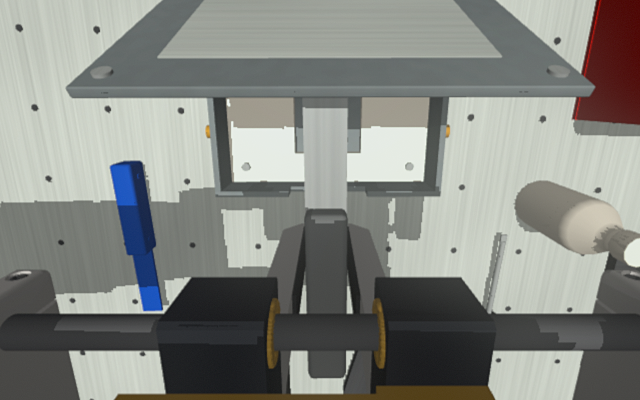

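View pics/s6.png

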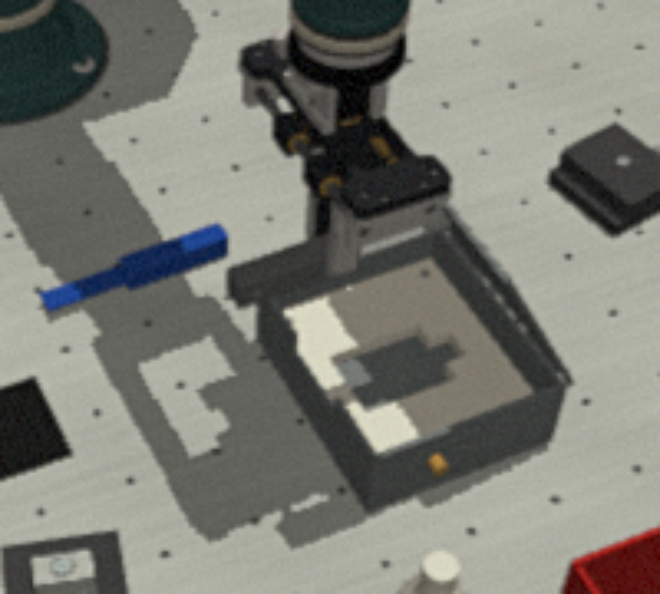

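Request:
servo_tool([
  [0.008,0,-0.005,0,0,0],
  [0.016,0,-0.008,0,0,0],
  [0.025,0,-0.011,0,0,0],
  [0.034,0,-0.014,0,0,0],
  [0.043,0,-0.016,0,0,0],
  [0.052,0,-0.017,0,0,0],
  [0.061,0,-0.018,0,0,0],
  [0.071,0,-0.018,0,0,0],
  [0.08,0,-0.017,0,0,0],
  [0.089,0,-0.016,0,0,0],
  [0.098,0,-0.014,0,0,0],
  [0.1,0,-0.014,0,0,0],
])

```text
time_s: 8.32
tool_pos: [0.5483, 0.1892, 0.1959]
tool_rot: [-0.0, 0.699, 0.715, 0.0]
contact_force: [-0.1, -1.4, -0.4]
grip_width: 0.231
```

Run:
```python
from h import *
st()
I,K,T=cam("wrist"); cv2.imwrite("pics/w7.png",I)
I,K,T=cam("scene"); cv2.imwrite("pics/s7.png",cv2.resize(I[60:260,260:460],None,fx=3,fy=3))
```

```text
t 8.32 pos [0.5483 0.1892 0.1959] x-yaw 91.34 z [-0.     0.001 -1.   ] F [-0.13 -1.41 -0.39] M [-0.156 -0.131 -0.016] w 0.231 q [0.23 0.16 1.31 0.   1.67 0.21]
```

View pics/w7.png

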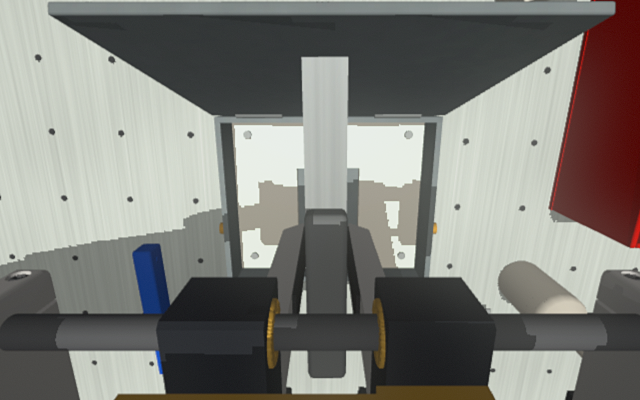

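View pics/s7.png

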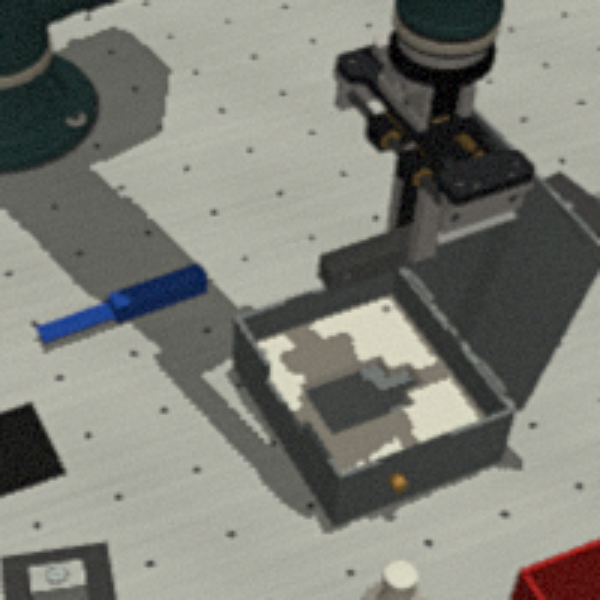

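Request:
servo_tool([
  [-0.02,0,0,0,0,0],
  [-0.05,0,0,0,0,0],
  [-0.085,0,0,0,0,0],
  [-0.12,0,0,0,0,0],
  [-0.155,-0.01,0,0,0,0],
  [-0.19,-0.025,0,0,0,0],
  [-0.225,-0.04,0,0,0,0],
  [-0.26,-0.055,0,0,0,0],
  [-0.295,-0.07,0.01,0,0,0],
  [-0.33,-0.08,0.02,0,0,0],
  [-0.365,-0.085,0.03,0,0,0],
  [-0.395,-0.09,0.04,0,0,0],
])

```text
time_s: 9.42
tool_pos: [0.4665, -0.2121, 0.1566]
tool_rot: [0.001, 0.7, 0.714, 0.0]
contact_force: [0.9, -0.1, -2.2]
grip_width: 0.231
```

Run:
```python
from h import *
st()
go((.467,-.212,.0125),91.8)
I,K,T=cam("wrist"); cv2.imwrite("pics/w8.png",I)
I,K,T=cam("top"); cv2.imwrite("pics/t8.png",I)
```

```text
t 9.42 pos [ 0.4665 -0.2121  0.1566] x-yaw 91.15 z [ 0.001 -0.001 -1.   ] F [ 0.88 -0.1  -2.15] M [ 0.    -0.083  0.089] w 0.231 q [-0.54  0.02  1.54 -0.    1.58 -0.56]
shift [0.0002 0.0003 0.1441] rot [ 0.08  0.06 -0.65]
```

View pics/w8.png

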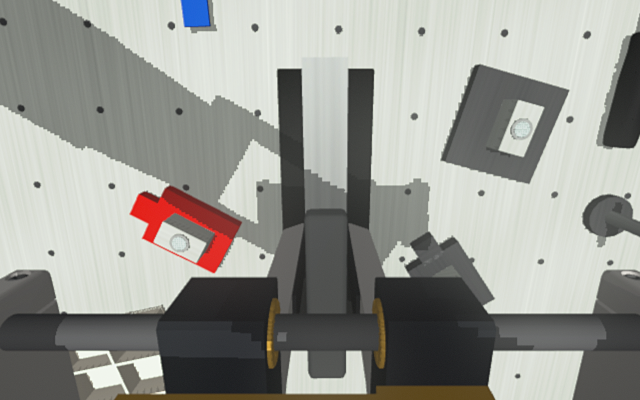

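View pics/t8.png

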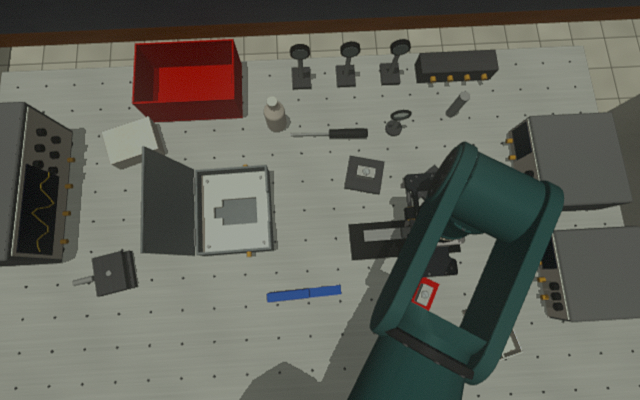

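Request:
servo_tool([
  [0,0,0.03,0,0,0],
  [0,0,0.065,0,0,-0.6],
  [0,0,0.095,0,0,-0.6],
  [0,0,0.115,0,0,-0.6],
  [0,0,0.128,0,0,-0.6],
  [0,0,0.135,0,0,-0.6],
  [0,0,0.139,0,0,-0.6],
  [0,0,0.142,0,0,-0.6],
  [0,0,0.142,0,0,-0.6],
  [0,0,0.142,0,0,-0.6],
])

```text
time_s: 10.35
tool_pos: [0.4681, -0.2099, 0.0156]
tool_rot: [0.001, 0.696, 0.719, 0.0]
contact_force: [0.5, -0.1, -0.2]
grip_width: 0.236
```

Request:
servo_tool([
  [0,0,0.001,0,0,0],
  [0,0,0.002,0,0,0],
  [0,0,0.003,0,0,0],
  [0,0,0.0035,0,0,0],
  [0,0,0.0035,0,0,0],
])

```text
time_s: 10.77
tool_pos: [0.4675, -0.2097, 0.0115]
tool_rot: [0.0, 0.696, 0.718, 0.0]
contact_force: [-0.7, 0.2, 1.7]
grip_width: 0.232
```

Request:
servo_tool([
  [0,0,0,0,0,0],
  [0,0,0,0,0,0],
  [0,0,0,0,0,0],
  [0,0,0,0,0,0],
  [0,0,0,0,0,0],
  [0,0,-0.015,0,0,0],
  [0,0,-0.05,0,0,0],
  [0,0,-0.09,0,0,0],
  [0,0,-0.13,0,0,0],
  [0,0,-0.17,0,0,0],
  [0,0,-0.19,0,0,0],
  [0,0,-0.19,0,0,0],
], gripper=0.0)

```text
time_s: 11.77
tool_pos: [0.47, -0.2111, 0.208]
tool_rot: [0.006, 0.696, 0.718, 0.001]
contact_force: [1.2, 0.5, 0.5]
grip_width: 0.498
```

Run:
```python
from h import *
st()
go((.60,-.321,.22),127)
I,K,T=cam("wrist"); cv2.imwrite("pics/w9.png",I); np.savez("w9.npz",I=I,K=K,T=T)
```

```text
t 11.77 pos [ 0.47   -0.2111  0.208 ] x-yaw 91.86 z [ 0.011 -0.007 -1.   ] F [1.18 0.53 0.54] M [-0.065 -0.122 -0.053] w 0.498 q [-0.53 -0.    1.46 -0.    1.67 -0.56]
shift [-0.1141  0.1265 -0.0098] rot [  0.48   0.57 -35.14]
```

View pics/w9.png

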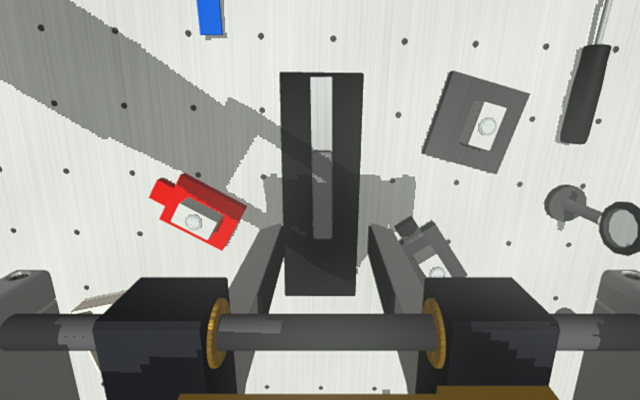

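Request:
servo_tool([
  [-0.02,0.02,-0.01,0,0,-5],
  [-0.045,0.05,-0.01,0,0,-12],
  [-0.07,0.078,-0.01,0,0,-19],
  [-0.095,0.105,-0.01,0,0,-26],
  [-0.11,0.12,-0.01,0,0,-32],
  [-0.114,0.126,-0.01,0,0,-35],
  [-0.114,0.126,-0.01,0,0,-35],
  [-0.114,0.126,-0.01,0,0,-35],
  [-0.114,0.126,-0.01,0,0,-35],
])

```text
time_s: 12.57
tool_pos: [0.5961, -0.3187, 0.2095]
tool_rot: [-0.001, 0.448, 0.894, 0.0]
contact_force: [0.8, 0.2, -0.3]
grip_width: 0.497
```

Run:
```python
from h import *
st()
I,K,T=cam("wrist"); cv2.imwrite("pics/w10.png",I); np.savez("w10.npz",I=I,K=K,T=T)
```

```text
t 12.57 pos [ 0.5961 -0.3187  0.2095] x-yaw 126.8 z [-0.002  0.001 -1.   ] F [ 0.82  0.22 -0.29] M [ 0.003 -0.123 -0.051] w 0.497 q [-0.57  0.38  1.02 -0.    1.75 -1.22]
```

View pics/w10.png

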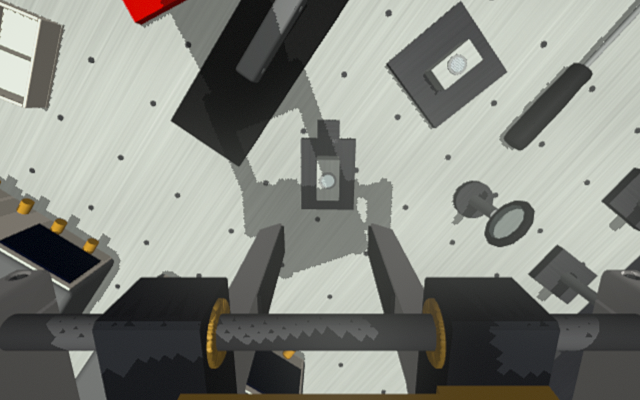

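Run:
```python
from h import *
d=np.load("w10.npz"); I=d["I"]; cv2.imwrite("pics/w10c.png",cv2.resize(I[110:220,290:370],None,fx=5,fy=5,interpolation=cv2.INTER_CUBIC))
```

```text
(no output)
```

View pics/w10c.png

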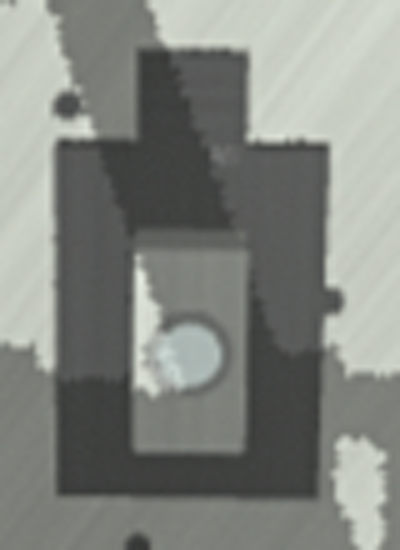

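Run:
```python
from h import *
d=np.load("w10.npz"); I,K,T=d["I"],d["K"],d["T"]
f=lambda c:np.array(c,float)/5+[290-.4,110-.4]
P=plane(K,T,f([(131,248),(248,248),(246,453),(131,453)]),.042); print(P.round(4),P.mean(0),np.linalg.norm(P-np.roll(P,-1,0),axis=1))
Q=plane(K,T,f([(57,143),(328,143),(318,493),(57,493),(138,50),(248,50)]),.016); print(Q.round(4),Q[:4].mean(0),np.linalg.norm(Q[:4]-np.roll(Q[:4],-1,0),axis=1))
for a,b in ((P[3],P[0]),(P[2],P[1]),(Q[3],Q[0]),(Q[2],Q[1])):
    v=b-a; print(np.degrees(np.arctan2(v[1],v[0])))
c=(P.mean(0)+Q[:4].mean(0))/2
v=Q[4:].mean(0)-c; print("via tongue",np.degrees(np.arctan2(v[1],v[0])),np.linalg.norm(v[:2]))
st(); go((c[0],c[1],.021),127)
```

```text
[[ 0.5774 -0.3114  0.042 ]
 [ 0.5967 -0.297   0.042 ]
 [ 0.623  -0.3321  0.042 ]
 [ 0.6035 -0.3467  0.042 ]] [ 0.60014793 -0.32181222  0.042     ] [0.02403924 0.04389981 0.02439459 0.04390462]
[[ 0.5529 -0.3065  0.016 ]
 [ 0.6001 -0.2712  0.016 ]
 [ 0.6474 -0.3354  0.016 ]
 [ 0.5995 -0.3713  0.016 ]
 [ 0.5552 -0.28    0.016 ]
 [ 0.5741 -0.2659  0.016 ]] [ 0.59996381 -0.32106841  0.016     ] [0.05889223 0.07977676 0.05987982 0.07980383]
126.35049863406842
126.81423232824376
125.70704607424484
126.41602133742641
via tongue 126.09091939772108 0.060051251542494626
t 12.62 pos [ 0.5962 -0.3186  0.2103] x-yaw 126.82 z [-0.001  0.001 -1.   ] F [-0.86 -0.14  0.44] M [-0.033 -0.174  0.064] w 0.501 q [-0.57  0.37  1.02 -0.    1.75 -1.22]
shift [-0.0048  0.0015  0.1893] rot [-0.03 -0.08 -0.18]
```

Request:
servo_tool([
  [-0.002,0.001,0.035,0,0,0.5],
  [-0.005,0.0015,0.07,0,0,0.5],
  [-0.005,0.0015,0.105,0,0,0.5],
  [-0.005,0.0015,0.135,0,0,0.5],
  [-0.005,0.0015,0.16,0,0,0.5],
  [-0.005,0.0015,0.175,0,0,0.5],
  [-0.005,0.0015,0.183,0,0,0.5],
  [-0.005,0.0015,0.186,0,0,0.5],
  [-0.005,0.0015,0.186,0,0,0.5],
  [-0.005,0.0015,0.186,0,0,0.5],
])

```text
time_s: 13.45
tool_pos: [0.6019, -0.323, 0.027]
tool_rot: [0.002, 0.451, 0.892, -0.0]
contact_force: [-0.1, 0.9, 0.4]
grip_width: 0.5
```

Run:
```python
from h import *
st(); go((.6,-.3214,.021),126.3)
```

```text
t 13.45 pos [ 0.6019 -0.323   0.027 ] x-yaw 126.35 z [ 0.003 -0.002 -1.   ] F [-0.15  0.9   0.4 ] M [-0.027 -0.097  0.036] w 0.5 q [-0.58  0.46  1.26 -0.    1.41 -1.21]
shift [ 0.0024 -0.0006  0.006 ] rot [0.06 0.17 0.05]
```

Request:
servo_tool([
  [0.002,-0.0005,0.002,0,0,0],
  [0.002,-0.0005,0.004,0,0,0],
  [0.002,-0.0005,0.006,0,0,0],
  [0.002,-0.0005,0.006,0,0,0],
])

```text
time_s: 13.78
tool_pos: [0.5994, -0.3212, 0.019]
tool_rot: [0.0, 0.451, 0.892, -0.0]
contact_force: [0.8, 0.5, 0.4]
grip_width: 0.5
```

Request:
servo_tool([
  [0,0,0,0,0,0],
  [0,0,0,0,0,0],
  [0,0,0,0,0,0],
  [0,0,0,0,0,0],
  [0,0,0,0,0,0],
  [0,0,0,0,0,0],
  [0,0,0,0,0,0],
  [0,0,0,0,0,0],
], gripper=-1)

```text
time_s: 14.45
tool_pos: [0.5996, -0.3212, 0.0191]
tool_rot: [0.0, 0.451, 0.892, -0.0]
contact_force: [0.3, 0.0, 1.5]
grip_width: 0.254
```

Run:
```python
from h import *
st()
I,K,T=cam("wrist"); cv2.imwrite("pics/w11.png",I); np.savez("w11.npz",I=I,K=K,T=T)
```

```text
t 14.45 pos [ 0.5996 -0.3212  0.0191] x-yaw 126.36 z [ 0. -0. -1.] F [0.33 0.01 1.46] M [ 0.053 -0.182  0.041] w 0.254 q [-0.58  0.47  1.27  0.    1.4  -1.21]
```

View pics/w11.png

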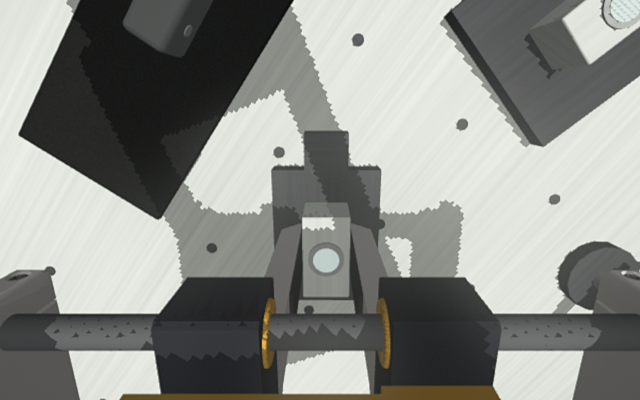

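Request:
servo_tool([
  [0,0,-0.01,0,0,0],
  [0,0,-0.03,0,0,0],
  [0,0,-0.06,0,0,0],
  [0,0,-0.1,0,0,0],
  [0,0,-0.14,0,0,0],
  [0,0,-0.165,0,0,0],
  [0,0,-0.175,0,0,0],
])

```text
time_s: 15.08
tool_pos: [0.6011, -0.3223, 0.2012]
tool_rot: [0.005, 0.451, 0.892, -0.001]
contact_force: [-0.1, -0.5, -1.4]
grip_width: 0.254
```

Run:
```python
from h import *
st(); go((.5535,.03,.195),91.3)
```

```text
t 15.08 pos [ 0.6011 -0.3223  0.2012] x-yaw 126.35 z [ 0.008 -0.006 -1.   ] F [-0.05 -0.51 -1.37] M [-0.053 -0.121 -0.028] w 0.254 q [-0.58  0.38  1.03 -0.    1.72 -1.21]
shift [0.312  0.1705 0.0038] rot [ 0.36  0.47 35.05]
```

Request:
servo_tool([
  [0.02,0.01,0,0,0,3],
  [0.05,0.026,0,0,0,7],
  [0.085,0.046,0,0,0,11],
  [0.12,0.065,0,0,0,15],
  [0.155,0.085,0,0,0,19],
  [0.19,0.104,0,0,0,23],
  [0.225,0.123,0,0,0,27],
  [0.255,0.14,0,0,0,30],
  [0.28,0.153,0,0,0,33],
  [0.3,0.164,0,0,0,34.5],
  [0.312,0.17,0.004,0,0,35],
  [0.312,0.17,0.004,0,0,35],
])

```text
time_s: 16.08
tool_pos: [0.5497, 0.0337, 0.1879]
tool_rot: [-0.002, 0.697, 0.717, -0.001]
contact_force: [-0.1, -0.1, -2.5]
grip_width: 0.253
```

Request:
servo_tool([
  [0,0,0,0,0,0],
  [0,0,0,0,0,0],
  [0,0,0,0,0,0],
])

```text
time_s: 16.33
tool_pos: [0.5515, 0.0296, 0.1896]
tool_rot: [-0.0, 0.699, 0.715, -0.0]
contact_force: [0.1, -0.0, -1.6]
grip_width: 0.253
```

Run:
```python
from h import *
st()
I,K,T=cam("wrist"); cv2.imwrite("pics/w12.png",I); np.savez("w12.npz",I=I,K=K,T=T)
I,K,T=cam("top"); cv2.imwrite("pics/t12.png",cv2.resize(I[130:280,130:330],None,fx=3.8,fy=3.8));
```

```text
t 16.33 pos [0.5515 0.0296 0.1896] x-yaw 91.28 z [-0.001 -0.001 -1.   ] F [ 0.15 -0.02 -1.61] M [-0.101 -0.095 -0.036] w 0.253 q [-0.05  0.1   1.39 -0.    1.65 -0.07]
```

View pics/w12.png

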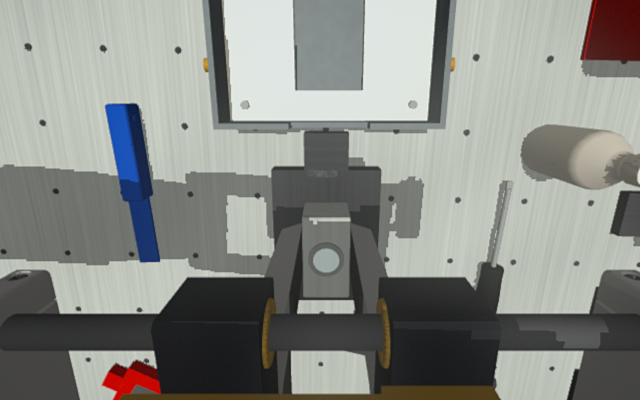

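View pics/t12.png

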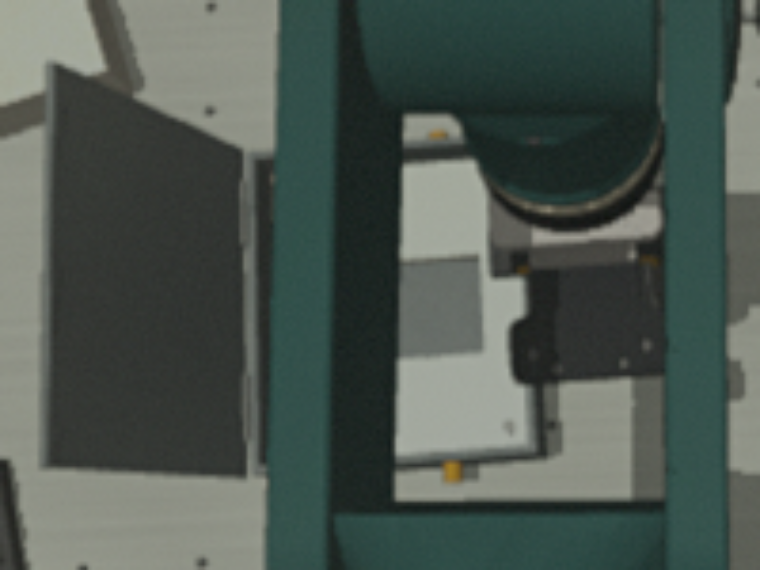

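Run:
```python
from h import *
d=np.load("w12.npz"); I,K,T=d["I"],d["K"],d["T"]
cv2.imwrite("pics/w12c.png",cv2.resize(I[0:140,200:460],None,fx=3,fy=3,interpolation=cv2.INTER_CUBIC))
t=cv2.imread("pics/t8.png"); cv2.imwrite("pics/t8c.png",cv2.resize(t[160:260,190:280],None,fx=6,fy=6,interpolation=cv2.INTER_CUBIC))
g=cv2.cvtColor(I,cv2.COLOR_BGR2GRAY)
for r in (5,20,40,60,80): print(r,g[r,288:300].tolist(),g[r,356:370].tolist())
for c in (305,325,350): print(c,g[82:98,c].tolist())
```

```text
5 [226, 227, 228, 231, 210, 127, 122, 136, 137, 136, 136, 137] [136, 136, 135, 137, 136, 137, 136, 115, 123, 217, 231, 227, 227, 226]
20 [227, 227, 227, 230, 234, 163, 121, 136, 142, 142, 141, 142] [135, 134, 134, 135, 135, 135, 134, 109, 150, 222, 231, 227, 226, 227]
40 [227, 227, 227, 229, 232, 211, 135, 128, 139, 141, 138, 139] [138, 139, 139, 138, 138, 139, 122, 103, 214, 232, 229, 228, 227, 227]
60 [228, 228, 227, 227, 231, 237, 167, 93, 81, 133, 145, 145] [138, 139, 140, 140, 141, 138, 102, 149, 223, 231, 228, 227, 228, 228]
80 [228, 228, 228, 228, 229, 232, 213, 131, 83, 131, 144, 144] [140, 139, 141, 142, 140, 99, 96, 216, 233, 228, 228, 227, 228, 228]
305 [143, 142, 142, 142, 143, 143, 140, 141, 190, 227, 229, 227, 228, 227, 228, 227]
325 [140, 141, 140, 141, 141, 141, 139, 140, 190, 226, 229, 228, 227, 227, 227, 227]
350 [140, 141, 142, 143, 141, 141, 137, 138, 188, 226, 229, 228, 228, 227, 227, 227]
```

View pics/w12c.png

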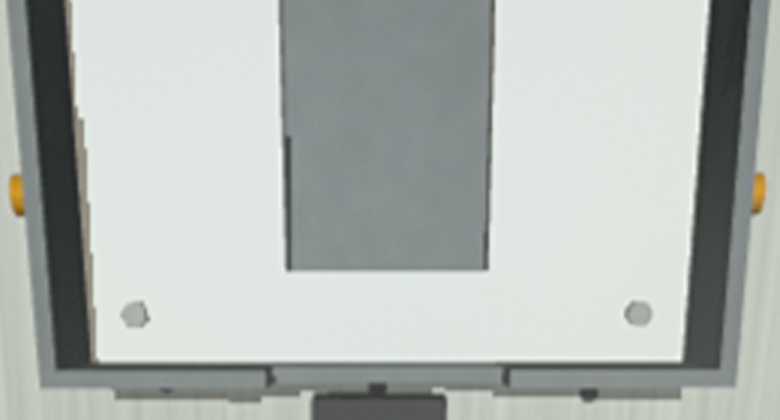

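View pics/t8c.png

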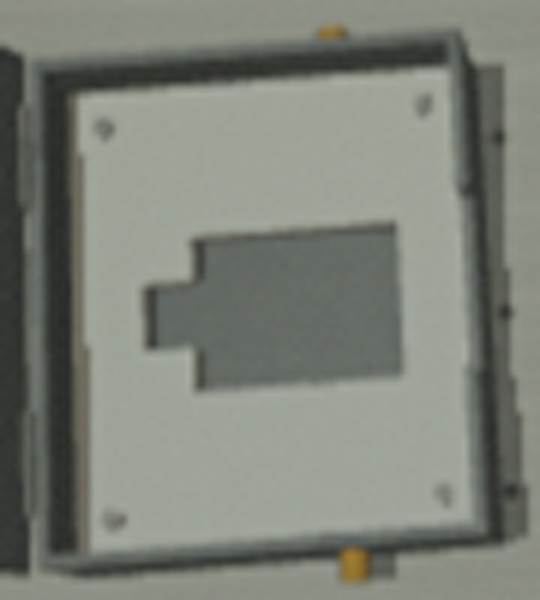

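Run:
```python
from h import *
d=np.load("w12.npz"); I,K,T=d["I"],d["K"],d["T"]
P=plane(K,T,[(292.3,5),(294.6,89.85),(362.3,89.85),(364.5,5)],.032); print((P*1000).round(1))
w=np.linalg.norm(P[1]-P[2]); print("w",w, np.linalg.norm(P[0]-P[3]))
for a,b in ((P[1],P[0]),(P[2],P[3])): print(np.degrees(np.arctan2(*(b-a)[[1,0]])))
v=P[2]-P[1]; yawf=np.degrees(np.arctan2(v[1],v[0]))+90; print("front yaw",yawf)
m=(P[1]+P[2])/2; a=np.radians(91.2); print("pocket c",m+.042*np.array([np.cos(a),np.sin(a),0]))
# nest plate corners, rim corners
Q=plane(K,T,np.array([(97,360),(683,360)])/3+[200-.33,-.33],.032);print("nest front",Q.round(4),np.linalg.norm(Q[0]-Q[1]))
Q=plane(K,T,np.array([(41,386),(735,386)])/3+[200-.33,-.33],.070);print("rim front",Q.round(4),Q.mean(0),np.linalg.norm(Q[0]-Q[1]))
# block tongue tip in image vs expected
o=robot.get_obs(); r=Rq(o["tool_rot"]); 
for x,y in ((.06,-.012),(.06,.012),(.04,-.03),(.04,.03)):
    p=o["tool_pos"]+r.apply([x,y,.003]); print("exp",proj(K,T,p).round(1))
# top
I,K,T=cam("top")
c=np.array([(397,222),(403,374),(197,390),(193,240),(146,286),(150,350)],float)/6+[190-.42,160-.42]
P=plane(K,T,c,.032); print((P*1000).round(1).tolist(), P[:4].mean(0), np.linalg.norm(P[:4]-np.roll(P[:4],-1,0),axis=1))
f=P[:2].mean(0);b=P[2:4].mean(0);v=b-f;print("yaw",np.degrees(np.arctan2(v[1],v[0])))
```

```text
[[517.9 185.8  32. ]
 [519.8 113.3  32. ]
 [583.9 114.7  32. ]
 [582.3 187.2  32. ]]
w 0.0641047131698674 0.06434494238087854
91.5062465123434
91.31638680605101
front yaw 91.25612145484817
pocket c [0.55099206 0.15602587 0.032     ]
nest front [[0.4592 0.0843 0.032 ]
 [0.6482 0.0885 0.032 ]] 0.189111749450243
rim front [[0.4528 0.079  0.07  ]
 [0.6529 0.0834 0.07  ]] [0.5528574  0.08122805 0.07      ] 0.20008387310943737
exp [[303.6 130.5]]
exp [[349.  130.5]]
exp [[271.2 167.7]]
exp [[381.4 167.7]]
[[583.5, 115.7, 32.0], [521.0, 114.8, 32.0], [519.0, 197.1, 32.0], [580.4, 198.5, 32.0], [562.4, 217.5, 32.0], [536.2, 215.9, 32.0]] [0.55096908 0.15651007 0.032     ] [0.06244248 0.08240107 0.06141865 0.08280091]
yaw 91.75884242794646
```

Run:
```python
from h import *
st(); go((.5510,.1562,.10),91.35)
```

```text
t 16.48 pos [0.5516 0.0298 0.1899] x-yaw 91.27 z [-0. -0. -1.] F [-0.58  0.46 -1.39] M [-0.013 -0.098 -0.061] w 0.255 q [-0.05  0.1   1.39 -0.    1.65 -0.07]
shift [0.1264 0.0022 0.0899] rot [-0.    0.01 -0.08]
```

Request:
servo_tool([
  [0.02,0.001,0,0,0,-0.1],
  [0.045,0.001,0,0,0,-0.1],
  [0.075,0.002,0,0,0,-0.1],
  [0.1,0.002,0,0,0,-0.1],
  [0.118,0.002,0.005,0,0,-0.1],
  [0.126,0.002,0.02,0,0,-0.1],
  [0.126,0.002,0.04,0,0,-0.1],
  [0.126,0.002,0.06,0,0,-0.1],
  [0.126,0.002,0.08,0,0,-0.1],
  [0.126,0.002,0.09,0,0,-0.1],
  [0.126,0.002,0.09,0,0,-0.1],
  [0.126,0.002,0.09,0,0,-0.1],
])

```text
time_s: 17.48
tool_pos: [0.5505, 0.1564, 0.0999]
tool_rot: [-0.0, 0.698, 0.716, -0.0]
contact_force: [0.3, -0.0, -2.0]
grip_width: 0.248
```

Run:
```python
from h import *
st(); go((.5510,.1562,.062),91.35)
```

```text
t 17.48 pos [0.5505 0.1564 0.0999] x-yaw 91.42 z [-0.001 -0.    -1.   ] F [ 0.33 -0.01 -2.05] M [-0.023 -0.075 -0.001] w 0.248 q [ 0.18  0.18  1.48 -0.    1.48  0.15]
shift [-0.0002  0.0005  0.0379] rot [-0.04  0.01  0.07]
```

Request:
servo_tool([
  [0,0.0005,0.01,0,0,0],
  [0,0.0005,0.02,0,0,0],
  [0,0.0005,0.03,0,0,0],
  [0,0.0005,0.037,0,0,0],
  [0,0.0005,0.037,0,0,0],
  [0,0.0005,0.037,0,0,0],
])

```text
time_s: 17.98
tool_pos: [0.5504, 0.1568, 0.062]
tool_rot: [-0.0, 0.698, 0.716, -0.001]
contact_force: [0.2, -0.3, -1.5]
grip_width: 0.255
```

Run:
```python
from h import *
st(); go((.5510,.1562,.052),91.35)
I,K,T=cam("wrist"); cv2.imwrite("pics/w13.png",I); np.savez("w13.npz",I=I,K=K,T=T)
```

```text
t 17.98 pos [0.5504 0.1568 0.062 ] x-yaw 91.46 z [-0.002 -0.    -1.   ] F [ 0.18 -0.32 -1.51] M [-0.054 -0.122  0.057] w 0.255 q [ 0.18  0.21  1.52 -0.    1.41  0.15]
shift [-0.0006  0.0006  0.01  ] rot [-0.1   0.02  0.11]
```

View pics/w13.png

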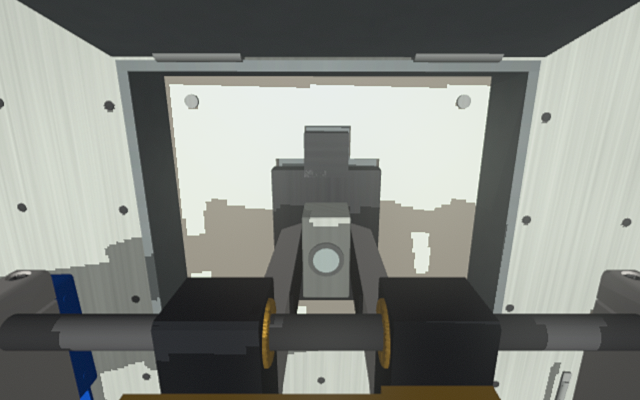

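Request:
servo_tool([
  [-0.0005,0.0006,0.003,0,0,0.1],
  [-0.0005,0.0006,0.006,0,0,0.1],
  [-0.0005,0.0006,0.009,0,0,0.1],
  [-0.0005,0.0006,0.012,0,0,0.1],
  [-0.0005,0.0006,0.015,0,0,0.1],
  [-0.0005,0.0006,0.017,0,0,0.1],
  [-0.0005,0.0006,0.017,0,0,0.1],
])

```text
time_s: 18.62
tool_pos: [0.5511, 0.1563, 0.0452]
tool_rot: [-0.0, 0.699, 0.715, -0.001]
contact_force: [0.1, -0.5, -1.6]
grip_width: 0.251
```

Run:
```python
from h import *
st(); go((.5510,.1562,.0391),91.35)
```

```text
t 18.62 pos [0.5511 0.1563 0.0452] x-yaw 91.36 z [-0.001 -0.    -1.   ] F [ 0.08 -0.48 -1.65] M [ 0.031 -0.054 -0.03 ] w 0.251 q [ 0.18  0.22  1.54 -0.    1.38  0.15]
shift [-0.0001 -0.0001  0.0061] rot [-0.07  0.01  0.01]
```

No contact force, so the block is clear inside the pocket. Lowering it home.

Request:
servo_tool([
  [0,0,0.0015,0,0,0],
  [0,0,0.003,0,0,0],
  [0,0,0.0045,0,0,0],
  [0,0,0.0055,0,0,0],
  [0,0,0.006,0,0,0],
  [0,0,0.006,0,0,0],
])

```text
time_s: 19.12
tool_pos: [0.5515, 0.1563, 0.0398]
tool_rot: [-0.0, 0.699, 0.715, -0.0]
contact_force: [-0.0, -0.4, -2.5]
grip_width: 0.254
```

Request:
servo_tool([
  [0,0,0.0005,0,0,0],
  [0,0,0.001,0,0,0],
  [0,0,0.0015,0,0,0],
  [0,0,0.0015,0,0,0],
])

```text
time_s: 19.45
tool_pos: [0.5517, 0.1564, 0.039]
tool_rot: [0.0, 0.699, 0.715, 0.0]
contact_force: [-0.7, -0.5, 1.7]
grip_width: 0.253
```

Request:
servo_tool([
  [0,0,0,0,0,0],
  [0,0,0,0,0,0],
  [0,0,0,0,0,0],
  [0,0,0,0,0,0],
  [0,0,0,0,0,0],
  [0,0,0,0,0,0],
], gripper=-0.1)

```text
time_s: 19.95
tool_pos: [0.5516, 0.1564, 0.0384]
tool_rot: [0.0, 0.699, 0.715, -0.0]
contact_force: [-0.8, -0.3, -0.3]
grip_width: 0.45
```

Request:
servo_tool([
  [0,0,-0.015,0,0,0],
  [0,0,-0.045,0,0,0],
  [-0.005,0,-0.08,0,0,0],
  [-0.03,0,-0.115,0,0,0],
  [-0.06,0,-0.14,0,0,0],
  [-0.09,0,-0.15,0,0,0],
  [-0.1,0,-0.15,0,0,0],
  [-0.1,0,-0.15,0,0,0],
])

```text
time_s: 20.62
tool_pos: [0.5544, 0.0543, 0.1893]
tool_rot: [0.001, 0.7, 0.714, 0.001]
contact_force: [-0.3, 0.4, -0.4]
grip_width: 0.449
```

Run:
```python
from h import *
st()
I,K,T=cam("wrist"); cv2.imwrite("pics/w14.png",I); np.savez("w14.npz",I=I,K=K,T=T)
I,K,T=cam("scene"); cv2.imwrite("pics/s14.png",I)
```

```text
t 20.62 pos [0.5544 0.0543 0.1893] x-yaw 91.15 z [ 0.002 -0.    -1.   ] F [-0.27  0.43 -0.39] M [-0.039 -0.08  -0.027] w 0.449 q [-0.    0.11  1.38 -0.    1.65 -0.02]
```

View pics/w14.png

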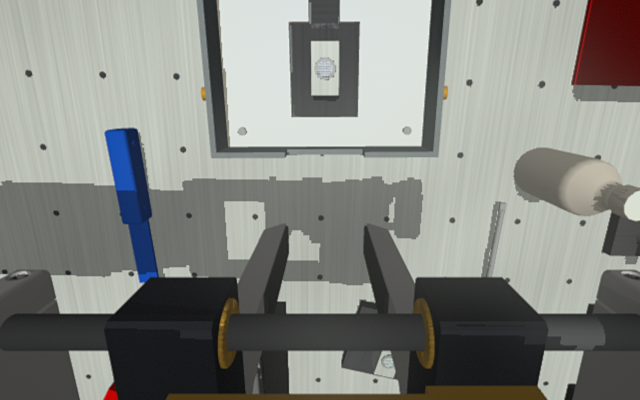

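View pics/s14.png

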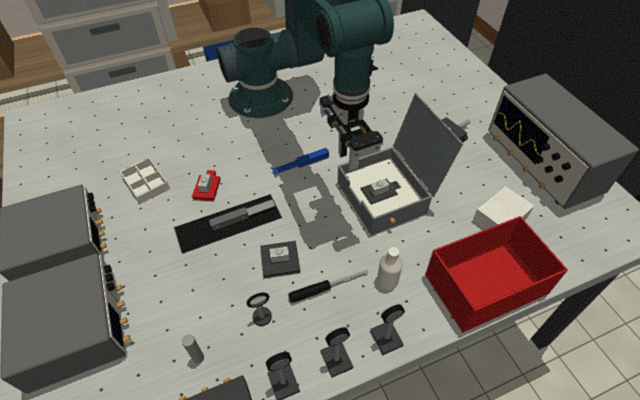

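Run:
```python
from h import *
d=np.load("w14.npz"); I,K,T=d["I"],d["K"],d["T"]
cv2.imwrite("pics/w14c.png",cv2.resize(I[0:130,280:370],None,fx=4.5,fy=4.5,interpolation=cv2.INTER_CUBIC))
```

```text
(no output)
```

View pics/w14c.png

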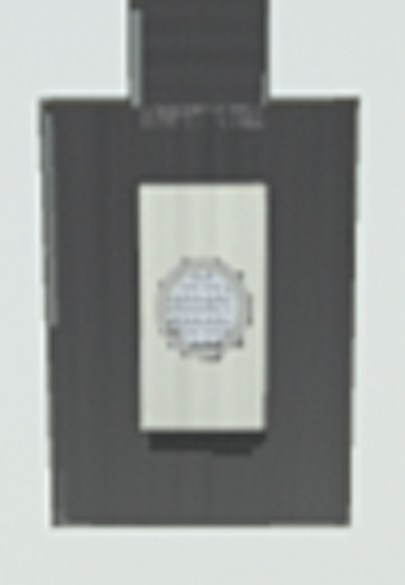

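Run:
```python
from h import *
d=np.load("w14.npz"); I,K,T=d["I"],d["K"],d["T"]
f=lambda c:np.array(c,float)/4.5+[280-.4,-.4]
P=plane(K,T,f([(138,183),(267,183),(266,431),(142,431)]),.062); print(P.round(4),P.mean(0),np.linalg.norm(P-np.roll(P,-1,0),axis=1))
for a,b in ((P[3],P[0]),(P[2],P[1])): print(np.degrees(np.arctan2(*(b-a)[[1,0]])))
Q=plane(K,T,f([(40,99),(358,99),(350,525),(52,525)]),.032); print("pocket",Q.round(4),Q.mean(0))
```

```text
[[0.5392 0.1773 0.062 ]
 [0.563  0.1778 0.062 ]
 [0.5642 0.1336 0.062 ]
 [0.5403 0.1332 0.062 ]] [0.5516839  0.15546438 0.062     ] [0.02384242 0.04411948 0.02385211 0.04411366]
91.450296048372
91.46284297942852
pocket [[0.5182 0.197  0.032 ]
 [0.5818 0.1983 0.032 ]
 [0.5839 0.1149 0.032 ]
 [0.52   0.1137 0.032 ]] [0.55097613 0.15595323 0.032     ]
```

Request:
servo_tool([
  [-0.01,0,-0.01,0,0,0],
  [-0.02,0,-0.02,0,0,0],
  [-0.02,0,-0.02,0,0,0],
  [-0.02,0,-0.02,0,0,0],
  [-0.02,0,-0.02,0,0,0],
])

```text
time_s: 21.13
tool_pos: [0.5545, 0.0367, 0.2085]
tool_rot: [-0.0, 0.699, 0.716, 0.0]
contact_force: [-0.5, 0.2, -0.7]
grip_width: 0.45
```

Run:
```python
from h import *
st(); print(robot.job_done()); st()
```

```text
t 21.13 pos [0.5545 0.0367 0.2085] x-yaw 91.37 z [ 0.  0. -1.] F [-0.48  0.23 -0.66] M [-0.075 -0.083  0.012] w 0.45 q [-0.04  0.1   1.35  0.    1.69 -0.06]
the job is handed in; nothing more can be done
None
the job is handed in; nothing more can be done
```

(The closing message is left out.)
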